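Index the draining stand and hang the trap cup

TASK

The draining stand has been parked with its empty peg turned towards the back: pull the stand's spring plunger clear, turn the stand counterclockwise (seen from above) to its next hole and let the pin snap fully home there. Then hang the loose white trap cup mouth-down over the empty peg so that its floor rests on the peg's tip, let go, and leave the other fittings on the bench where they are.

Things in the scene. Friction and masses are not known exactly. Their poses are not given: they have to be found in the camera images.
- knob (a point): Centre of the plunger's round black pull knob, 28 mm across, 22 thick, on a thin neck. Its z axis is the pull direction: outward from the stand's axis and up, 30 degrees from vertical. Home, it is 119 mm from the stand's axis and 94 above the bench; then, back along z, a 20 mm wide barrel ends 23 mm and the cone lies 48 mm from the centre. A sideways push on it turns the stand.
- cowl (a point): Middle of the outer edge of the flat metal cowl (70 mm wide, 4 thick, 197 above the bench, 105 from the stand's axis) that overhangs the knob and turns with it: no room for a gripper straight above the knob.
- plunger (a joint): How far the plunger is out, m. 0 = pin fully home in the locating hole; 0.005 = on the floor of the parking groove (start); 0.012 = tip riding on the index track's face, so more is clear of it; 0.020 = stop. A spring drives it in, 6 N at 0 to 12 N at 0.020. Let go beyond the groove, it rides on the track and drops in when pushed over the hole, which then blocks turning (1.4 degrees of play).
- pin (a point): Inner end of the plunger's pin, hidden under the cone, 68 mm from the knob's centre. At the start it is somewhere in a shallow parking groove of the fixed track; the groove ends at most 17 degrees counterclockwise of the start, and the one locating hole comes 26 to 40 degrees counterclockwise of the start (unseen: feel for it); the end stop is 14 degrees beyond.
- stand_axis (a point): Point at bench height on the vertical turning axis of the draining stand (grey round foot 256 mm across, 28 high, grey cone, steel mast 268 high with a black ball). Turns with the stand: its -x axis points from the axis towards the plunger; counterclockwise from above is positive yaw. Turning takes about 1 to 4 N at the knob once the pin is clear or riding.
- peg_tip (a point): Tip of the one empty draining peg, a black rubber-covered round-ended rod 24 mm across, 145 long; z axis along the peg out of its tip, outward and up, 30 degrees from vertical. 90 mm from the stand's axis, 220 above the bench, 166 degrees clockwise of the plunger (from above), turning with it. Three other pegs carry cups that are part of the stand.
- cup_mid (a point): Centre, half-way up, of the loose white plastic trap cup: 60 mm across, 68 high, wall 3.5 mm, open mouth (53 mm inside) downward on the bench, closed floor on top; z axis from mouth to floor.
- cup_floor (a point): Centre of the cup's inner floor, 63 mm from the mouth plane and 29 mm from the cup's centre, along the cup's z axis.
- coupling_mid (a point): Bystander, centre of: short grey pipe coupling (open tube, 54 mm across, 55 high), standing
- elbow_mid (a point): Bystander, centre of: grey pipe elbow standing on one mouth, 48 mm across the foot, 65 high
- tape_mid (a point): Bystander, centre of: white roll of thread tape lying flat, 56 mm across, 18 high
- tin_mid (a point): Bystander, centre of: closed tin, 72 mm across, 100 high
- tee_mid (a point): Bystander, centre of: brass tee lying flat, 80 x 62 mm, 34 high

How it is judged:
By the outcome, as a careful person would: the job done as asked, in the order asked, and still so for the second after the job is handed in, with the robot touching nothing.
It also fails if it takes over 61 s, if anything falls off the work surface, if the arm or the gripper's body presses on something with over 40 N, if the wrist force passes 120 N, or if a joint passes its speed limit or range.

ROBOT

A 7-joint arm with a two-finger parallel gripper is mounted at the origin on the work surface. World frame = base frame: x ahead of the robot, y to its left, z up, the work surface at z = 0. Lengths are in m, angles in rad, forces in N, time in s.
With the tool pointing down it reaches from about 0.425 to 0.95 m from the base axis. Payload 16.7 kg.
Tool frame: the origin (TCP) lies midway between the tips of the shut fingers; the grasp point (between the pads) lies arm.grasp_offset behind it (arm.grasp_offset is the distance from the TCP to the grasp point, in m); z points along the fingers, y is the direction in which the jaws open and shut (so a half turn about z gives the same grasp; the last joint's range is limited). The gripper opens to 94 mm and grips with 3 to 60 N. Pads are 16 mm wide; open, the fingers measure 119 mm over their backs; the gripper's body (75 mm by 177 mm) begins 78 mm behind the grasp point.
Start: joints at [0.999, 0.426, 0.074, 1.606, -0.034, 1.111, -0.067], TCP at [0.277, -0.616, 0.205] pointing down, gripper open.
Joint ranges: [-2.85, 2.85], [-0.5, 2.14], [-1.23, 1.37], [0.21, 2.46], [-1.02, 4.16], [0.16, 2.05], [-2.73, 2.73]. Speed limits (rad/s): [1.89, 1.89, 2.39, 2.39, 3.01, 3.01, 3.01].

INTERFACE

Orientations are given as a unit quaternion [x, y, z, w].
In Python, from rig import arm gives the robot as it stands. The module is installed in compiled form; this text tells all that it offers.
- The arm moves only by the tool arm_command, never from a script. Its argument "steps" is a list of rows, each a list of 3 entries, a list of its own where there are three numbers: the shift along the tool's x, y, z in m, then the turn, a rotation vector about the tool's x, y, z in rad, then the closure, from 0 (fully open) to 1 (shut). A call has 1 to 8 rows; each row shifts and turns the commanded pose from where the row before left it, along the tool's axes as they then stand; what a row does not reach is not made up. A row lasts 1/12 s, in which the tool goes at most 41.7 mm and 7.16 degrees, less where a joint would pass 70% of its speed; a pose out of reach is approached as far as the arm can. A call with a gripper value outside its range is refused whole. The fingers move at their own pace and stop on an object; "newtons" is the grip in N (left out, the last holds). Time passes only in rows, so rows that do not move let the fingers close. It gives the time, the measured TCP pose, the force and the opening at its end, in the units of the state.
- arm.observe(): the state, without advancing time (a new reading comes with each control period).
- arm.read_camera(name): name is "side" or "top"; returns (picture, depth): 480x640x3 uint8, blue, green, red; 480x640 float32, m along the optical axis (not along the pixel's ray), 0 where there is no reading.
- arm.camera_model(name): a dict with "vertical_fov" (degrees; the focal length in pixels is half the picture's height over the tangent of half this angle, whatever the lens; pixels are square), "cx", "cy" (the principal point, pixels), "k1" (the pictures are not rectified: a ray, as slopes to the right and down, at radius r is drawn at 1 + k1 r^2 times it, then the intrinsics apply), "world_to_cam" (4x4, takes a point from world to camera coordinates). Camera axes: x right, y down, z forward; pixel columns grow to the right and rows downward; lengths in m; the calibration is good to about 2 mm. A picture is of the moment at which its call begins. camera_model takes no time and is no camera call.
- arm.close_job(): hands the job in, once; it reports no verdict.
The state is a dict: "time": time; "joint_positions": joint angles; "dq": joint speeds; "joint_torque": joint torques, N m; "ee_pos": TCP position; "eef_rot": TCP orientation; "ft_force": force on the tool from outside, world axes, zero at the start; "ft_torque": the same for the moment, N m; "opening": finger opening in m.
Only numpy, scipy, OpenCV 4.12 (cv2) and the standard library are available. Lean on these libraries where they do the work, as an engineer would, in place of code of your own. Each camera call takes 0.05 s, during which the arm holds its last target. There are 200 camera calls.

## Working session

There is one attempt and no reset: what is moved stays moved. The work goes in short steps, Python scripts to look and compute and a tool call to move; the robot and the scene stay as the last step left them, time stands still between calls to the robot, and variables do not carry over. Pictures are saved under pics/ and viewed, about 8 in all and at most 12, crops included, and the job is handed in when it is done.

Besides the shell and the picture viewer there is one more tool, called after ">>>" as name(argument=value, ...) on one line, values as JSON. arm_command: Moves the arm, as the interface text tells. Its arguments: {"type":"object","properties":{"steps":{"type":"array"},"newtons":{"type":"number"}},"required":["steps"]}

```bash
mkdir -p pics
cat > h.py <<'E'
import numpy as np, cv2
from rig import arm
from scipy.spatial.transform import Rotation as R
def cam(n):
    p,d=arm.read_camera(n); m=arm.camera_model(n); return p,d,m
def rays(m,uv):
    uv=np.atleast_2d(np.asarray(uv,float)); f=240/np.tan(np.radians(m["vertical_fov"])/2)
    q=(uv-[m["cx"],m["cy"]])/f; s=q.copy()
    for _ in range(20): s=q/(1+m["k1"]*(s**2).sum(1,keepdims=True))
    T=np.array(m["world_to_cam"]); Rm=T[:3,:3]; o=-Rm.T@T[:3,3]
    return o,(np.c_[s,np.ones(len(s))])@Rm   # dir with unit optical depth
def onplane(m,uv,z):
    o,d=rays(m,uv); return o+d*((z-o[2])/d[:,2])[:,None]
def cloud(m,dep):
    v,u=np.nonzero(dep>0); o,d=rays(m,np.c_[u,v]); P=np.full(dep.shape+(3,),np.nan); P[v,u]=o+d*dep[v,u][:,None]; return P
def proj(m,X):
    X=np.atleast_2d(X); T=np.array(m["world_to_cam"]); c=X@T[:3,:3].T+T[:3,3]; s=c[:,:2]/c[:,2:]
    f=240/np.tan(np.radians(m["vertical_fov"])/2)
    return s*(1+m["k1"]*(s**2).sum(1,keepdims=True))*f+[m["cx"],m["cy"]]
E
python3 - <<'E'
from h import *
for n in("side","top"):
    p,d,m=cam(n); cv2.imwrite(f"pics/{n}0.png",p); np.savez(f"{n}0.npz",p=p,d=d)
    o,dd=rays(m,[[320,240]]); print(n,m["vertical_fov"],m["k1"],o.round(3),dd.round(3),(d>0).mean())
s=arm.observe(); print(arm.grasp_offset,s)
E
```

```text
side 56.02133445837666 -0.004965124903519465 [ 0.955 -0.14   0.982] [[-0.455  0.123 -0.882]] 0.9960091145833333
top 53.27561444913765 -0.11045048505094614 [0.389 0.003 1.105] [[ 0.147 -0.049 -0.988]] 0.9958756510416666
0.0188 {'time': 0.1, 'joint_positions': array([ 0.99846067,  0.42663009,  0.07386814,  1.60652801, -0.03409467,
        1.11085521, -0.06706953]), 'dq': array([-1.30472525e-03, -8.03502696e-04,  8.73813648e-05, -1.07358233e-03,
        6.58048879e-04,  4.94735710e-04,  2.99518635e-03]), 'joint_torque': array([ 8.19326320e-03, -9.37467527e+01,  3.67734767e+00, -4.55039763e+01,
       -4.85317362e-02,  1.68995635e-02, -6.18354375e-05]), 'ee_pos': array([ 0.27678188, -0.61519753,  0.204879  ]), 'eef_rot': array([ 9.77735478e-01,  2.09840412e-01, -1.64987846e-04, -5.56595880e-04]), 'ft_force': array([-0.4995556 , -0.22874585,  0.08035363]), 'ft_torque': array([-0.01478054,  0.04252443,  0.0154515 ]), 'opening': 0.09429000981325546}
```

View pics/side0.png

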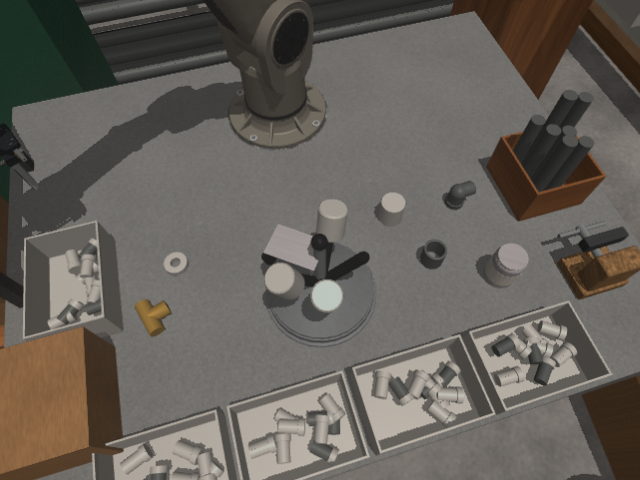

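View pics/top0.png

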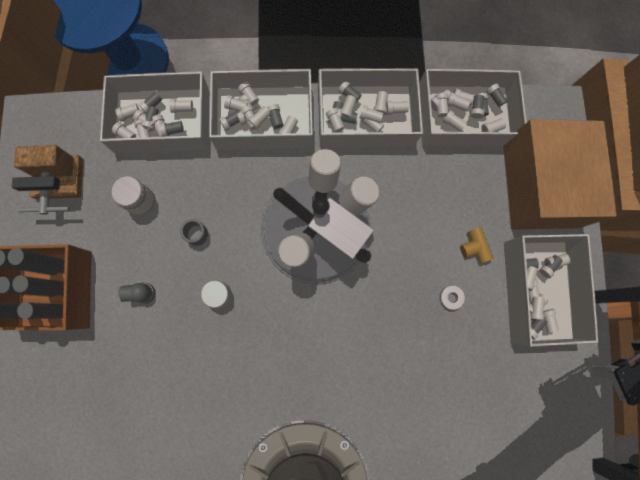

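The side view shows the stand centred near (320,285), with the cowl at (295,248). The top view shows the stand near (315,230), cowl (340,228), knob peeking out at (364,256), empty peg tip (280,193) and loose cup (215,295).

Run:
```python
from h import *
Z={n:np.load(n+"0.npz") for n in("side","top")}
for n in Z:
    m=arm.camera_model(n); P=cloud(m,Z[n]["d"]); p=Z[n]["p"]; x,y,z=P[...,0],P[...,1],P[...,2]
    print(n)
    # foot top surface
    k=(abs(z-.028)<.006)&(x>.3)&(x<.75)&(abs(y)<.25); q=P[k]
    # outer edge fit
    c=np.median(q,0)[:2]
    if n=="top": c=onplane(m,[[315,230]],.028)[0,:2]
    for _ in range(8):
        a=np.arctan2(*(q[:,:2]-c).T[::-1]); r=np.hypot(*(q[:,:2]-c).T); ok=r<.145
        b=((a+np.pi)/(2*np.pi)*72).astype(int); e=[]
        for i in range(72):
            kk=ok&(b==i)
            if kk.sum()>5 and r[kk].max()>.115: e.append(q[kk][np.argmax(r[kk]),:2])
        e=np.array(e); A=np.c_[2*e,np.ones(len(e))]; s=np.linalg.lstsq(A,(e**2).sum(1),rcond=None)[0]; c=s[:2]
    print("foot c",c,"r",np.sqrt(s[2]+c@c),len(e))
    # ball
    rr=np.hypot(x-c[0],y-c[1]); k=(rr<.04)&(z>.25); print("ball",np.nanmean(P[k],0),P[k].max(0),k.sum())
    # cowl
    k=(abs(z-.197)<.008)&(rr<.13)&(p.mean(2)>110); w=np.uint8(k); 
    N,L,S,C=cv2.connectedComponentsWithStats(w); i=1+np.argmax(S[1:,4]); q=P[L==i]
    rect=cv2.minAreaRect(q[:,:2].astype(np.float32)*1000); print("cowl",S[i],q.mean(0),rect,cv2.boxPoints(rect).round(0).tolist())
    v=q[:,:2].mean(0)-c; print("dir",np.degrees(np.arctan2(v[1],v[0])))
    # peg: dark, high z, around axis
    k=(p.mean(2)<50)&(z>.1)&(rr<.13)&(rr>.03); 
    N,L,S,C=cv2.connectedComponentsWithStats(np.uint8(k))
    for i in range(1,N):
        if S[i,4]>20: q=P[L==i]; v=q[:,:2].mean(0)-c; print("dark",C[i].round(),S[i,4],q.mean(0).round(3),q.max(0).round(3),"dir",np.degrees(np.arctan2(v[1],v[0])).round(1))
    # objects
    k=(z>.012)&(z<.2)&(rr>.15)&(x>.2)&(x<.66)&(abs(y)<.5)
    N,L,S,C=cv2.connectedComponentsWithStats(np.uint8(k))
    for i in range(1,N):
        if S[i,4]>80:
            q=P[L==i]; h=q[:,2].max(); t=q[q[:,2]>h-.006]; cc,rad=cv2.minEnclosingCircle(t[:,:2].astype(np.float32)); print("obj",C[i].round(),S[i,4],"h",h.round(3),"top c",np.round(cc,4),"r",round(rad,4))
```

```text
side
foot c [ 0.58258185 -0.0415286 ] r 0.1198621740954094 30
ball [ 0.58567976 -0.04261972  0.26067352] [ 0.5985254  -0.02646335  0.26853196] 228
cowl [ 264  225   54   46 1419] [ 0.54816617 -0.08914611  0.19749069] ((549.3872680664062, -81.37342834472656), (107.15409851074219, 70.78009033203125), 52.21104049682617) [[489.0, -102.0], [545.0, -145.0], [610.0, -61.0], [554.0, -17.0]]
dir -125.85762309767055
dark [329. 251.] 88 [ 0.553 -0.013  0.146] [ 0.563 -0.002  0.165] dir 136.3
dark [350. 265.] 444 [0.612 0.012 0.182] [0.628 0.046 0.222] dir 61.3
dark [268. 258.] 65 [ 0.514 -0.138  0.107] [ 0.555 -0.125  0.194] dir -125.5
dark [307. 281.] 71 [ 0.603 -0.073  0.139] [ 0.61  -0.064  0.16 ] dir -57.6
obj [513. 179.] 2013 h 0.124 top c [0.4518 0.4951] r 0.09
obj [460. 194.] 512 h 0.071 top c [0.4428 0.3687] r 0.0229
obj [391. 208.] 665 h 0.073 top c [0.4351 0.1842] r 0.0287
obj [108. 278.] 1705 h 0.102 top c [ 0.4223 -0.4961] r 0.1196
obj [433. 253.] 488 h 0.058 top c [0.5766 0.2376] r 0.0273
obj [503. 255.] 500 h 0.103 top c [0.6548 0.3728] r 0.0325
obj [175. 263.] 332 h 0.021 top c [
[... 571 characters left out ...]
320. 195.] 64 [ 0.622 -0.047  0.158] [ 0.629 -0.036  0.169] dir -7.0
dark [310. 233.] 52 [ 0.547 -0.023  0.147] [ 0.557 -0.012  0.163] dir 149.7
dark [363. 255.] 109 [ 0.503 -0.134  0.109] [ 0.515 -0.121  0.116] dir -128.9
obj [133. 200.] 777 h 0.104 top c [0.6552 0.3723] r 0.0321
obj [193. 232.] 369 h 0.061 top c [0.5728 0.2362] r 0.0268
obj [477. 246.] 670 h 0.04 top c [ 0.5288 -0.4192] r 0.0395
obj [519. 292.] 2048 h 0.106 top c [ 0.4179 -0.4924] r 0.1193
obj [ 76. 288.] 2011 h 0.125 top c [0.4498 0.4951] r 0.0884
obj [216. 294.] 666 h 0.074 top c [0.4334 0.1851] r 0.029
obj [136. 293.] 584 h 0.072 top c [0.4355 0.3707] r 0.0235
obj [452. 297.] 382 h 0.024 top c [ 0.4104 -0.3513] r 0.0283
```

```bash
cat >> h.py <<'E'
AX=np.array([.580,-.0415,0])
def tool(az,out=True,t=30,ysign=1):
    """tool z = inward+down against an axis pointing outward at azimuth az (deg), t from vertical; y tangential"""
    a=np.radians(az); o=np.array([np.cos(a),np.sin(a),0]); k=np.sin(np.radians(t))*o+np.cos(np.radians(t))*np.array([0,0,1.])
    z=-k; y=ysign*np.array([-np.sin(a),np.cos(a),0]); return np.c_[np.cross(y,z),y,z],k,o
def rows(pos,Rt,n,g,start=None):
    """rows from the present pose to TCP pos, rotation Rt in n equal parts, rounded"""
    s=arm.observe() if start is None else start; p=np.array(s["ee_pos"]); r=R.from_quat(s["eef_rot"]); rt=R.from_matrix(Rt)
    p0=p.copy(); full=(rt*r.inv()).as_rotvec(); r0=r; out=[]
    for i in range(1,n+1):
        pt=p0+(pos-p0)*i/n; rr=R.from_rotvec(full*i/n)*r0
        d=np.round(r.inv().apply(pt-p),4); w=np.round((r.inv()*rr).as_rotvec(),4)
        out.append([d.tolist(),w.tolist(),g]); p=p+r.apply(d); r=r*R.from_rotvec(w)
    for i in range(0,n,8): print(str(out[i:i+8]).replace(" ",""))
    return dict(ee_pos=p,eef_rot=r.as_quat())
def knob(az,q): 
    Rt,k,o=tool(az); return AX+o*.119+np.array([0,0,.094])+k*q, Rt,k
E
python3 - <<'E'
from h import *
kn,Rt,k=knob(-127.8,.005); print(kn,k)
rows(kn+k*(.07-arm.grasp_offset),Rt,16,0.2)
E
```

```text
[ 0.50553179 -0.13750383  0.09833013] [-0.30645353 -0.39507751  0.8660254 ]
[[[0.0239,-0.0206,0.0039],[0.0079,0.0321,-0.0298],0.2],[[0.0243,-0.0199,0.0049],[0.0079,0.032,-0.0299],0.2],[[0.0248,-0.019,0.0057],[0.008,0.0321,-0.0298],0.2],[[0.0251,-0.0183,0.0068],[0.0079,0.032,-0.0298],0.2],[[0.0254,-0.0175,0.0076],[0.0079,0.0321,-0.0298],0.2],[[0.0256,-0.0166,0.0087],[0.0079,0.032,-0.0299],0.2],[[0.0259,-0.0158,0.0096],[0.0079,0.0321,-0.0298],0.2],[[0.026,-0.015,0.0105],[0.0079,0.032,-0.0298],0.2]]
[[[0.026,-0.0141,0.0115],[0.008,0.0321,-0.0298],0.2],[[0.0261,-0.0132,0.0124],[0.0079,0.032,-0.0299],0.2],[[0.0261,-0.0123,0.0134],[0.0079,0.0321,-0.0298],0.2],[[0.0259,-0.0115,0.0143],[0.0079,0.032,-0.0298],0.2],[[0.0259,-0.0106,0.0152],[0.0079,0.0321,-0.0299],0.2],[[0.0256,-0.0096,0.0162],[0.0079,0.0321,-0.0298],0.2],[[0.0253,-0.0088,0.017],[0.008,0.032,-0.0298],0.2],[[0.0251,-0.0079,0.0179],[0.0079,0.0321,-0.0298],0.2]]
```

>>> arm_command(steps=[[[0.024,-0.021,0.004],[0.008,0.032,-0.03],0.2],[[0.024,-0.02,0.005],[0.008,0.032,-0.03],0.2],[[0.025,-0.019,0.006],[0.008,0.032,-0.03],0.2],[[0.025,-0.018,0.007],[0.008,0.032,-0.03],0.2],[[0.025,-0.0175,0.0075],[0.008,0.032,-0.03],0.2],[[0.0255,-0.0165,0.0085],[0.008,0.032,-0.03],0.2],[[0.026,-0.016,0.0095],[0.008,0.032,-0.03],0.2],[[0.026,-0.015,0.0105],[0.008,0.032,-0.03],0.2]], newtons=40)

```text
time: 0.77
ee_pos: [0.3831, -0.3852, 0.1736]
eef_rot: [0.937, 0.324, 0.118, -0.058]
ft_force: [-0.1, -0.7, 0.3]
opening: 0.0753
```

>>> arm_command(steps=[[[0.026,-0.014,0.0115],[0.008,0.032,-0.03],0.2],[[0.026,-0.013,0.0125],[0.008,0.032,-0.03],0.2],[[0.026,-0.0125,0.0135],[0.008,0.032,-0.03],0.2],[[0.026,-0.0115,0.0145],[0.008,0.032,-0.03],0.2],[[0.026,-0.0105,0.015],[0.008,0.032,-0.03],0.2],[[0.0255,-0.0095,0.016],[0.008,0.032,-0.03],0.2],[[0.0255,-0.009,0.017],[0.008,0.032,-0.03],0.2],[[0.025,-0.008,0.018],[0.008,0.032,-0.03],0.2]])

```text
time: 1.43
ee_pos: [0.4891, -0.1565, 0.1422]
eef_rot: [0.867, 0.427, 0.232, -0.114]
ft_force: [1.0, -0.5, 0.0]
opening: 0.0753
```

Run:
```python
from h import *
a=np.hstack([cam(n)[0][150:390,x:x+320] for n,x in(("side",120),("top",220))])
cv2.imwrite("pics/pre1.png",cv2.resize(a,(800,300)))
s=arm.observe(); print(s["time"],s["ee_pos"],s["joint_positions"].round(2),s["ft_force"].round(2))
kn,Rt,k=knob(-127.8,.005); print((R.from_quat(s["eef_rot"]).inv()*R.from_matrix(Rt)).as_rotvec())
rows(kn-k*arm.grasp_offset,Rt,4,0.2)
```

```text
1.5333 [ 0.48899853 -0.15372085  0.14160449] [ 0.87  0.28 -0.38  2.11 -0.61  0.78  0.3 ] [-0.28 -0.98 -0.52]
[-0.00575985 -0.0012831   0.00627335]
[[[-0.0005,0.0009,0.0169],[-0.0014,-0.0003,0.0016],0.2],[[-0.0004,0.0008,0.017],[-0.0015,-0.0003,0.0015],0.2],[[-0.0005,0.0009,0.0169],[-0.0014,-0.0004,0.0016],0.2],[[-0.0004,0.0008,0.0169],[-0.0015,-0.0003,0.0016],0.2]]
```

View pics/pre1.png

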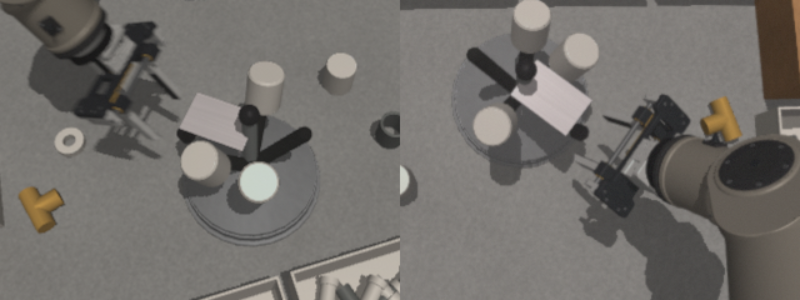

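The crop shows the gripper outside the knob, jaws tangential, with the cowl clear. I'll descend along the knob's axis.

>>> arm_command(steps=[[[-0.0005,0.001,0.017],[-0.0015,0,0.0015],0.2],[[-0.0005,0.001,0.017],[-0.0015,0,0.0015],0.2],[[-0.0005,0.001,0.017],[-0.0015,0,0.0015],0.2],[[-0.0005,0.0005,0.017],[-0.0015,0,0.0015],0.2],[[0,0,0],[0,0,0],0.2]])

```text
time: 1.95
ee_pos: [0.5107, -0.1333, 0.0804]
eef_rot: [0.869, 0.423, 0.232, -0.113]
ft_force: [-0.5, 0.3, -0.5]
opening: 0.0754
```

Run:
```python
from h import *
L=[]
for n in("side","top"):
    p,d,m=cam(n); kn,Rt,k=knob(-127.8,.005); s=arm.observe(); gp=s["ee_pos"]+R.from_quat(s["eef_rot"]).apply([0,0,-arm.grasp_offset])
    u=proj(m,np.array([kn,gp]));print(n,u.round(0),gp,kn)
    c=u[0].astype(int); im=cv2.resize(p[c[1]-50:c[1]+50,c[0]-65:c[0]+65],(400,308),interpolation=cv2.INTER_CUBIC)
    im=np.clip(im*1.6,0,255).astype(np.uint8)
    for q,col in((u[0],(0,0,255)),(u[1],(0,255,0))): cv2.circle(im,tuple(((q-c+[65,50])*3.08).astype(int).tolist()),2,col,-1)
    L.append(im)
cv2.imwrite("pics/knob2.png",np.hstack(L)); print(s["time"],s["ft_force"])
```

```text
side [[268. 257.]
 [266. 257.]] [ 0.50491909 -0.14141655  0.0978725 ] [ 0.50553179 -0.13750383  0.09833013]
top [[363. 254.]
 [366. 255.]] [ 0.50516749 -0.14213449  0.09871844] [ 0.50553179 -0.13750383  0.09833013]
2.05 [-0.87460589 -0.12017468 -0.08815235]
```

View pics/knob2.png

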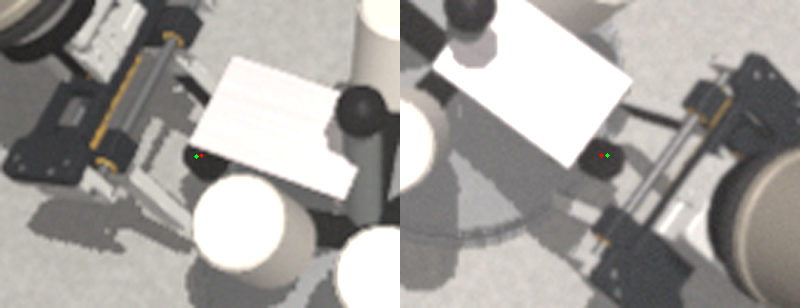

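Both views show the black knob under the red/green marks (about (205,157) and (605,155)), with the fingers on either side. Now I'll grip it.

>>> arm_command(steps=[[[0,0,0],[0,0,0],1],[[0,0,0],[0,0,0],1],[[0,0,0],[0,0,0],1],[[0,0,0],[0,0,0],1],[[0,0,0],[0,0,0],1],[[0,0,0],[0,0,0],1]], newtons=45)

```text
time: 2.55
ee_pos: [0.5114, -0.1347, 0.0827]
eef_rot: [0.869, 0.423, 0.233, -0.112]
ft_force: [0.7, -1.0, -0.2]
opening: 0.0388
```

>>> arm_command(steps=[[[0,0,0],[0,0,0],1],[[0,0,0],[0,0,0],1],[[0,0,0],[0,0,0],1],[[0,0,0],[0,0,0],1]])

```text
time: 2.88
ee_pos: [0.5108, -0.1342, 0.0824]
eef_rot: [0.868, 0.423, 0.233, -0.112]
ft_force: [-8.7, 0.8, 6.2]
opening: 0.0268
```

>>> arm_command(steps=[[[0,0,0],[0,0,0],1],[[0,0,-0.004],[0,0,0],1],[[0,0,-0.004],[0,0,0],1],[[0,0,-0.004],[0,0,0],1],[[0,0,0],[0,0,0],1]])

```text
time: 3.3
ee_pos: [0.5073, -0.1393, 0.0932]
eef_rot: [0.868, 0.423, 0.233, -0.112]
ft_force: [0.5, 4.9, -11.5]
opening: 0.0269
```

Run:
```python
from h import *
s=arm.observe(); r=R.from_quat(s["eef_rot"]); print(s["time"],s["ee_pos"],"F tool",r.inv().apply(s["ft_force"]).round(2),s["opening"])
gp=s["ee_pos"]-r.apply([0,0,arm.grasp_offset]); v=gp-AX; print("az",np.degrees(np.arctan2(v[1],v[0])),"r",np.hypot(v[0],v[1]),"z",gp[2])
L=[]
for n in("side","top"):
    p,d,m=cam(n); u=proj(m,gp);c=u[0].astype(int); im=cv2.resize(p[c[1]-50:c[1]+50,c[0]-65:c[0]+65],(400,308),interpolation=cv2.INTER_CUBIC)
    L.append(np.clip(im*1.6,0,255).astype(np.uint8))
    P=cloud(m,d); k=(abs(P[...,2]-.197)<.008)&(np.hypot(P[...,0]-.58,P[...,1]+.0415)<.13)&(p.mean(2)>110)
    N,Lb,S,C=cv2.connectedComponentsWithStats(np.uint8(k)); i=1+np.argmax(S[1:,4]); print(n,"cowl",cv2.minAreaRect(P[Lb==i][:,:2].astype(np.float32)*1000))
cv2.imwrite("pics/pull3.png",np.hstack(L))
```

```text
3.3 [ 0.50734122 -0.1393004   0.09319595] F tool [-2.16 -2.62 12.04] 0.026878649552533447
az -126.73205892784624 r 0.13121490966449761 z 0.10948763644914428
side cowl ((550.7855224609375, -82.95109558105469), (107.36896514892578, 70.5207290649414), 53.4156379699707)
top cowl ((548.1336059570312, -83.13370513916016), (106.93286895751953, 70.51303100585938), 53.41498947143555)
```

View pics/pull3.png

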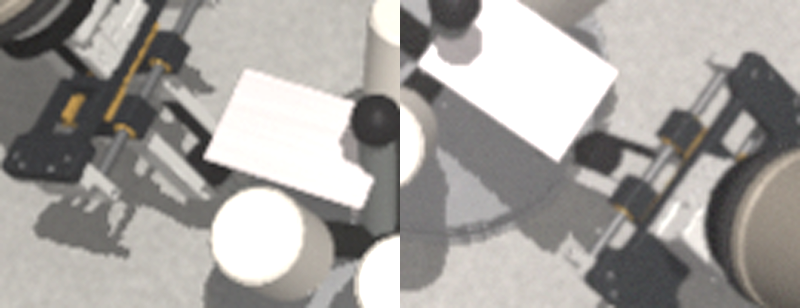

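The knob is held and pulled: about 12 N along the tool, cowl at azimuth -126.6° (start -128.1°). Next, an arc of about 20° CCW.

>>> arm_command(steps=[[[0.0001,0.0052,0],[0.0215,0,-0.037],1],[[0.0001,0.0052,0.0001],[0.0215,0,-0.037],1],[[0.0001,0.0052,0],[0.0215,0,-0.037],1],[[0.0001,0.0052,0.0001],[0.0215,0,-0.037],1]])

```text
time: 3.73
ee_pos: [0.5251, -0.1501, 0.0928]
eef_rot: [0.829, 0.497, 0.222, -0.132]
ft_force: [1.9, 7.3, -8.1]
opening: 0.0271
```

```bash
cat >> h.py <<'E'
def status():
    s=arm.observe(); r=R.from_quat(s["eef_rot"]); gp=s["ee_pos"]-r.apply([0,0,arm.grasp_offset]); v=gp-AX
    print("t",round(s["time"],2),"tcp",s["ee_pos"].round(4),"F tool",r.inv().apply(s["ft_force"]).round(1),"open",round(s["opening"],4),"grasp az",np.degrees(np.arctan2(v[1],v[0])).round(2),"r",np.hypot(v[0],v[1]).round(4),"z",gp[2].round(4))
    tz=r.apply([0,0,1]); print("tool az",np.degrees(np.arctan2(-tz[1],-tz[0])).round(2),"tilt",np.degrees(np.arccos(-tz[2])).round(2))
    return s,r
def cowl():
    for n in("side","top"):
        p,d,m=cam(n); P=cloud(m,d); k=(abs(P[...,2]-.197)<.008)&(np.hypot(P[...,0]-.58,P[...,1]+.0415)<.13)&(p.mean(2)>110)
        N,Lb,S,C=cv2.connectedComponentsWithStats(np.uint8(k)); i=1+np.argmax(S[1:,4]); q=cv2.minAreaRect(P[Lb==i][:,:2].astype(np.float32)*1000)
        print(n,"cowl",np.round(q[0],1),np.round(q[1],1),"ang mod 90",round(q[2],2))
E
python3 -c "
from h import *
status();cowl()"
```

```text
t 3.73 tcp [ 0.5251 -0.1501  0.0928] F tool [ 2.3 -1.8 10.7] open 0.0271 grasp az -116.9 r 0.1311 z 0.1091
tool az -118.26 tilt 29.95
side cowl [558.2 -87.2] [107.1  70.8] ang mod 90 63.47
top cowl [556.1 -88.1] [106.8  70.2] ang mod 90 64.19
```

>>> arm_command(steps=[[[0.0001,0.0052,0],[0.0215,0,-0.037],1],[[0.0001,0.0052,0.0001],[0.0215,0,-0.037],1],[[0.0001,0.0052,0],[0.0215,0,-0.037],1],[[0.0001,0.0047,0.0001],[0.021,0,-0.036],1],[[0,0,0],[0,0,0],1]])

```text
time: 4.25
ee_pos: [0.5451, -0.158, 0.0929]
eef_rot: [0.783, 0.566, 0.21, -0.151]
ft_force: [1.4, 7.9, -8.5]
opening: 0.027
```

```bash
python3 -c "
from h import *
status();cowl()"
```

```text
t 4.25 tcp [ 0.5451 -0.158   0.0929] F tool [ 2.7 -1.1 11.3] open 0.027 grasp az -106.83 r 0.131 z 0.1092
tool az -108.48 tilt 29.98
side cowl [566.8 -90.7] [106.6  69.6] ang mod 90 73.82
top cowl [564.  -91.3] [106.8  71.1] ang mod 90 72.73
```

>>> arm_command(steps=[[[0,0,0.002],[0,0,0],1],[[0,0,0.002],[0,0,0],1],[[0,0,0],[0,0,0],0.55],[[0,0,0],[0,0,0],0.55],[[0,0,0.003],[0,0,0],0.55],[[0,0,0.003],[0,0,0],0.55],[[0,0,0],[0,0,0],0.55]])

```text
time: 4.93
ee_pos: [0.5453, -0.1539, 0.0841]
eef_rot: [0.784, 0.564, 0.21, -0.15]
ft_force: [-0.2, 1.0, 0.2]
opening: 0.0418
```

```bash
python3 -c "
from h import *
status();cowl()"
```

```text
t 4.93 tcp [ 0.5453 -0.1539  0.0841] F tool [ 0.9 -0.5  0.2] open 0.0418 grasp az -107.25 r 0.127 z 0.1003
tool az -108.67 tilt 29.91
side cowl [566.6 -90.7] [106.7  70.4] ang mod 90 73.49
top cowl [563.5 -91.1] [106.7  70.8] ang mod 90 72.7
```

>>> arm_command(steps=[[[0,0.0015,0],[0.0065,0,-0.0113],0.55],[[0,0.0015,0],[0.0065,0,-0.0113],0.55],[[0,0.0015,0],[0.0065,0,-0.0113],0.55],[[0,0.0015,0],[0.0065,0,-0.0113],0.55],[[0.0001,0.0015,0],[0.0065,0,-0.0113],0.55],[[0,0.0015,0],[0.0065,0,-0.0113],0.55],[[0,0.0015,0],[0.0065,0,-0.0113],0.55],[[0.0001,0.0015,0.0001],[0.0065,0,-0.0113],0.55]])

```text
time: 5.7
ee_pos: [0.5568, -0.157, 0.0843]
eef_rot: [0.753, 0.605, 0.201, -0.161]
ft_force: [-0.3, 0.0, 0.6]
opening: 0.0423
```

```bash
python3 -c "
from h import *
status();cowl()"
```

```text
t 5.7 tcp [ 0.5568 -0.157   0.0843] F tool [ 0.3 -0.3 -0.6] open 0.0423 grasp az -101.43 r 0.1272 z 0.1006
tool az -102.56 tilt 29.91
side cowl [568.9 -91.7] [106.5  70.8] ang mod 90 76.38
top cowl [566.  -91.8] [107.1  70. ] ang mod 90 76.02
```

>>> arm_command(steps=[[[0,0.0015,0],[0.0065,0,-0.0113],0.55],[[0,0.0015,0],[0.0065,0,-0.0113],0.55],[[0.0001,0.0015,0],[0.0065,0,-0.0113],0.55],[[0,0.0015,0],[0.0065,0,-0.0113],0.55]])

```text
time: 6.13
ee_pos: [0.563, -0.1583, 0.0844]
eef_rot: [0.737, 0.624, 0.197, -0.166]
ft_force: [-2.3, -0.7, 0.6]
opening: 0.0421
```

>>> arm_command(steps=[[[0,0.0015,0],[0.0065,0,-0.0113],0.55],[[0,0.0015,0],[0.0065,0,-0.0113],0.55],[[0.0001,0.0015,0],[0.0065,0,-0.0113],0.55]])

```text
time: 6.38
ee_pos: [0.5672, -0.1589, 0.0845]
eef_rot: [0.725, 0.639, 0.194, -0.17]
ft_force: [-4.0, -0.6, 1.5]
opening: 0.0421
```

```bash
python3 -c "
from h import *
status();cowl()"
```

```text
t 6.38 tcp [ 0.5672 -0.1589  0.0845] F tool [-0.2 -3.8 -1.8] open 0.0421 grasp az -96.31 r 0.1274 z 0.1008
tool az -97.35 tilt 29.9
side cowl [573.1 -92. ] [107.4  70.9] ang mod 90 80.55
top cowl [570.7 -93.1] [106.6  70.3] ang mod 90 80.88
```

>>> arm_command(steps=[[[0,0.0015,0],[0.0065,0,-0.0113],0.55],[[0.0001,0.0015,0],[0.0065,0,-0.0113],0.55],[[0,0.0015,0],[0.0065,0,-0.0113],0.55]])

```text
time: 6.73
ee_pos: [0.5717, -0.1593, 0.0845]
eef_rot: [0.712, 0.653, 0.191, -0.174]
ft_force: [-2.1, 0.0, -1.2]
opening: 0.0423
```

>>> arm_command(steps=[[[0,0.0015,0],[0.0065,0,-0.0113],0.55],[[0.0001,0.0015,0],[0.0065,0,-0.0113],0.55],[[0,0.0015,0],[0.0065,0,-0.0113],0.55]])

```text
time: 6.98
ee_pos: [0.5767, -0.1595, 0.0847]
eef_rot: [0.7, 0.666, 0.187, -0.177]
ft_force: [0.0, -0.9, 0.1]
opening: 0.0425
```

```bash
python3 -c "
from h import *
status();cowl()"
```

```text
t 6.98 tcp [ 0.5767 -0.1595  0.0847] F tool [-0.7  0.1 -0.5] open 0.0425 grasp az -91.72 r 0.1274 z 0.101
tool az -92.95 tilt 29.88
side cowl [577.6 -92.1] [108.6  71.2] ang mod 90 84.89
top cowl [575.3 -92.8] [106.9  70.4] ang mod 90 85.67
```

>>> arm_command(steps=[[[0,0.0015,0],[0.0065,0,-0.0113],0.55],[[0.0001,0.0015,0],[0.0065,0,-0.0113],0.55],[[0,0.0015,0],[0.0065,0,-0.0113],0.55]])

```text
time: 7.33
ee_pos: [0.5808, -0.1596, 0.0847]
eef_rot: [0.686, 0.68, 0.184, -0.181]
ft_force: [-0.7, -0.4, -0.1]
opening: 0.0424
```

```bash
python3 -c "
from h import *
status();cowl()"
```

```text
t 7.33 tcp [ 0.5808 -0.1596  0.0847] F tool [-0.4 -0.6 -0.2] open 0.0424 grasp az -89.67 r 0.1275 z 0.101
tool az -90.67 tilt 29.88
side cowl [579.2 -92.3] [107.6  71.4] ang mod 90 88.28
top cowl [576.4 -93. ] [106.6  70.1] ang mod 90 86.89
```

>>> arm_command(steps=[[[0,0.0015,0],[0.0065,0,-0.0113],0.55],[[0.0001,0.0015,0],[0.0065,0,-0.0113],0.55],[[0,0.0015,0],[0.0065,0,-0.0113],0.55]])

```text
time: 7.68
ee_pos: [0.5851, -0.1595, 0.0847]
eef_rot: [0.673, 0.693, 0.18, -0.185]
ft_force: [-0.1, 0.0, -0.8]
opening: 0.0426
```

```bash
python3 -c "
from h import *
status();cowl()"
```

```text
t 7.68 tcp [ 0.5851 -0.1595  0.0847] F tool [-0.3 -0.1  0.7] open 0.0426 grasp az -87.58 r 0.1274 z 0.1009
tool az -88.38 tilt 29.89
side cowl [580.9 -92.5] [107.3  71. ] ang mod 90 89.58
top cowl [578.4 -93. ] [107.2  70.2] ang mod 90 88.86
```

>>> arm_command(steps=[[[0,0.0015,0],[0.0065,0,-0.0113],0.55],[[0.0001,0.0015,0],[0.0065,0,-0.0113],0.55],[[0,0.0015,0],[0.0065,0,-0.0113],0.55]])

```text
time: 8.03
ee_pos: [0.5889, -0.1591, 0.0846]
eef_rot: [0.659, 0.706, 0.176, -0.189]
ft_force: [-11.0, -1.0, 3.4]
opening: 0.0422
```

```bash
python3 -c "
from h import *
status();cowl()"
```

```text
t 8.03 tcp [ 0.5889 -0.1591  0.0846] F tool [  1.5 -11.   -3. ] open 0.0422 grasp az -85.72 r 0.1273 z 0.1009
tool az -85.96 tilt 29.91
side cowl [582.4 -92.6] [ 71.7 107.4] ang mod 90 0.96
top cowl [579.7 -93.3] [ 70.4 107.1] ang mod 90 0.33
```

Force jumped to 11 N at about 38.8° of turn, so it looks blocked. I'll nudge once more to confirm.

>>> arm_command(steps=[[[0,0.0015,0],[0.0065,0,-0.0113],0.55],[[0,0,0],[0,0,0],0.55]])

```text
time: 8.3
ee_pos: [0.5891, -0.1588, 0.0844]
eef_rot: [0.654, 0.711, 0.174, -0.191]
ft_force: [-12.7, -2.4, 6.6]
opening: 0.0425
```

```bash
python3 -c "
from h import *
status();cowl()"
```

```text
t 8.3 tcp [ 0.5891 -0.1588  0.0844] F tool [  2.1 -12.9  -6.4] open 0.0425 grasp az -85.51 r 0.1271 z 0.1007
tool az -84.91 tilt 29.96
side cowl [582.4 -92.7] [ 71.5 107.4] ang mod 90 0.93
top cowl [579.5 -93.2] [ 70.3 106.6] ang mod 90 0.45
```

>>> arm_command(steps=[[[0,-0.004,0],[0,0,0],0.4],[[0,-0.004,0],[0,0,0],0.3],[[0,0,0],[0,0,0],0.2],[[0,0,-0.015],[0,0,0],0.2],[[0,0,-0.025],[0,0,0],0.2],[[0,0,-0.035],[0,0,0],0.1],[[0,0,-0.035],[0,0,0],0.1],[[0,0,-0.03],[0,0,0],0.1]])

```text
time: 9.07
ee_pos: [0.589, -0.2305, 0.2083]
eef_rot: [0.655, 0.71, 0.175, -0.188]
ft_force: [0.3, -0.6, -0.8]
opening: 0.0844
```

Run:
```python
from h import *
status();cowl()
L=[]
for n in("side","top"):
    p,d,m=cam(n); P=cloud(m,d)
    c=proj(m,AX+[0,-.119,.094])[0].astype(int); print(n,c)
    for q in(0,.012): 
        kn,_,k=knob(-89.3,q); print("pred knob top centre",q,proj(m,kn+k*.011).round(1))
    rr=np.hypot(P[...,0]-.58,P[...,1]+.0415); w=(p.mean(2)<60)&(P[...,2]>.07)&(P[...,2]<.135)&(P[...,1]<-.135)&(rr<.16)
    q=P[w]; v,u=np.nonzero(w)
    if len(q): print("knob pts",len(q),q.mean(0).round(4),q.min(0).round(4),q.max(0).round(4),"px",u.mean().round(1),v.mean().round(1),u.min(),u.max(),v.min(),v.max(), "highest5",np.sort(q[:,2])[-8:].round(4))
    im=cv2.resize(p[c[1]-50:c[1]+50,c[0]-65:c[0]+65],(400,308),interpolation=cv2.INTER_CUBIC); L.append(np.clip(im*1.6,0,255).astype(np.uint8))
cv2.imwrite("pics/home4.png",np.hstack(L))
```

```text
t 9.07 tcp [ 0.589  -0.2305  0.2083] F tool [-0.9  0.3  0.4] open 0.0844 grasp az -87.2 r 0.1986 z 0.2246
tool az -85.62 tilt 29.83
side cowl [581.7 -92.7] [ 71.4 107.4] ang mod 90 1.55
top cowl [579.2 -93.3] [ 70.2 107.3] ang mod 90 0.72
side [265 290]
pred knob top centre 0 [[262.3 290.5]]
pred knob top centre 0.012 [[258.9 289.4]]
knob pts 175 [ 0.586  -0.1592  0.0994] [ 0.5707 -0.1748  0.0739] [ 0.5976 -0.1425  0.1099] px 266.2 292.3 259 274 285 299 highest5 [0.1079 0.1079 0.1081 0.1084 0.1085 0.1087 0.1088 0.1099]
top [372 220]
pred knob top centre 0 [[375.4 218.6]]
pred knob top centre 0.012 [[379.  217.6]]
knob pts 40 [ 0.5795 -0.1685  0.1029] [ 0.5696 -0.1745  0.0975] [ 0.5922 -0.1644  0.1085] px 376.5 219.6 375 379 214 224 highest5 [0.1051 0.1053 0.1058 0.1059 0.106  0.1061 0.1062 0.1085]
```

View pics/home4.png

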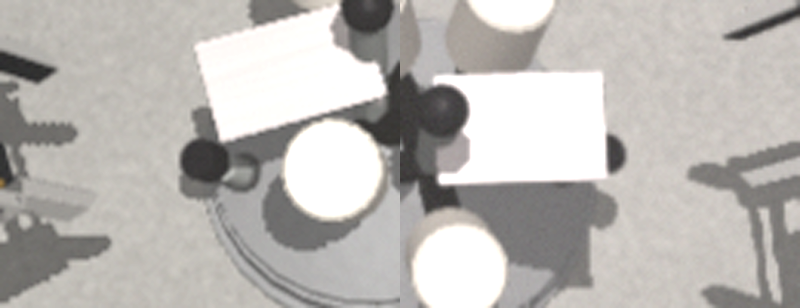

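The pin is home: the knob's highest points read about 0.109 m (home 0.110, riding 0.121), turning is blocked, and the cowl is at about -89°. Next, the cup.

Run:
```python
from h import *
Rd,_,_=tool(105,t=0,ysign=-1)
s=arm.observe(); Rc=R.from_quat(s["eef_rot"]).as_matrix()
a=rows(np.array([.56,-.19,.33]),Rc,4,0.05)
a=rows(np.array([.434,.185,.29]),Rd,12,0.05,a)
a=rows(np.array([.434,.185,.12]),Rd,5,0.05,a)
```

```text
[[[0.0244,-0.0064,-0.0216],[-0.0,-0.0,0.0],0.05],[[0.0245,-0.0063,-0.0216],[0.0,0.0,0.0],0.05],[[0.0244,-0.0064,-0.0217],[-0.0,0.0,0.0],0.05],[[0.0244,-0.0064,-0.0216],[0.0,0.0,0.0],0.05]]
[[[0.0261,-0.008,0.0188],[0.0041,-0.0433,-0.0148],0.05],[[0.027,-0.0075,0.0177],[0.0041,-0.0432,-0.0147],0.05],[[0.0279,-0.007,0.0165],[0.0041,-0.0433,-0.0148],0.05],[[0.0286,-0.0066,0.0153],[0.0042,-0.0432,-0.0148],0.05],[[0.0294,-0.0061,0.0141],[0.0041,-0.0433,-0.0148],0.05],[[0.03,-0.0055,0.0129],[0.0041,-0.0433,-0.0147],0.05],[[0.0306,-0.0051,0.0115],[0.0041,-0.0432,-0.0148],0.05],[[0.0312,-0.0046,0.0102],[0.0041,-0.0433,-0.0148],0.05]]
[[[0.0317,-0.004,0.0089],[0.0041,-0.0433,-0.0148],0.05],[[0.0321,-0.0036,0.0075],[0.0041,-0.0432,-0.0147],0.05],[[0.0324,-0.0031,0.0062],[0.0042,-0.0433,-0.0148],0.05],[[0.0327,-0.0025,0.0047],[0.0041,-0.0432,-0.0148],0.05]]
[[[-0.0,-0.0,0.034],[-0.0,-0.0,0.0],0.05],[[-0.0,-0.0,0.034],[-0.0,-0.0,0.0],0.05],[[-0.0,-0.0,0.034],[-0.0,-0.0,0.0],0.05],[[-0.0,-0.0,0.034],[-0.0,-0.0,0.0],0.05],[[-0.0,-0.0,0.034],[-0.0,-0.0,0.0],0.05]]
```

>>> arm_command(steps=[[[0.0245,-0.0065,-0.0215],[0,0,0],0.05],[[0.0245,-0.0065,-0.0215],[0,0,0],0.05],[[0.0245,-0.0065,-0.0215],[0,0,0],0.05],[[0.0245,-0.0065,-0.0215],[0,0,0],0.05]])

```text
time: 9.6
ee_pos: [0.5585, -0.1878, 0.3294]
eef_rot: [0.655, 0.71, 0.175, -0.19]
ft_force: [0.1, -0.1, 0.5]
opening: 0.0895
```

>>> arm_command(steps=[[[0.026,-0.008,0.019],[0.004,-0.043,-0.015],0.05],[[0.027,-0.0075,0.0175],[0.004,-0.043,-0.015],0.05],[[0.028,-0.007,0.0165],[0.004,-0.043,-0.015],0.05],[[0.0285,-0.0065,0.0155],[0.004,-0.043,-0.015],0.05],[[0.0295,-0.006,0.014],[0.004,-0.043,-0.015],0.05],[[0.03,-0.0055,0.013],[0.004,-0.043,-0.015],0.05],[[0.0305,-0.005,0.0115],[0.004,-0.043,-0.015],0.05],[[0.031,-0.0045,0.01],[0.004,-0.043,-0.015],0.05]])

```text
time: 10.27
ee_pos: [0.4738, 0.0622, 0.3021]
eef_rot: [0.628, 0.773, 0.059, -0.064]
ft_force: [1.4, -0.4, -0.1]
opening: 0.0894
```

>>> arm_command(steps=[[[0.0315,-0.004,0.009],[0.004,-0.043,-0.015],0.05],[[0.032,-0.0035,0.0075],[0.004,-0.043,-0.015],0.05],[[0.0325,-0.003,0.006],[0.004,-0.043,-0.015],0.05],[[0.0325,-0.0025,0.0045],[0.004,-0.043,-0.015],0.05],[[0,0,0.034],[0,0,0],0.05],[[0,0,0.034],[0,0,0],0.05],[[0,0,0.034],[0,0,0],0.05],[[0,0,0.034],[0,0,0],0.05]])

```text
time: 10.93
ee_pos: [0.432, 0.1861, 0.1523]
eef_rot: [0.607, 0.795, 0.001, -0.002]
ft_force: [1.4, -0.7, 0.2]
opening: 0.0893
```

Run:
```python
from h import *
s,r=status()
for n in("side","top"):
    p,d,m=cam(n); P=cloud(m,d); x,y,z=np.moveaxis(P,2,0)
    k=(np.hypot(x-.434,y-.185)<.05)&(z>.062)&(z<.08)&(p.mean(2)>90); q=P[k]; print(n,"cup",k.sum(),cv2.minEnclosingCircle(q[:,:2].astype(np.float32)) if k.sum() else 0)
    # peg: dark points near tip
    k=(p.mean(2)<55)&(np.hypot(x-.5566,y-.0454)<.05)&(z>.14)&(z<.25); q=P[k]
    if len(q):
        c=q.mean(0); u,sv,vt=np.linalg.svd(q-c); a=vt[0]*np.sign(vt[0][2]); print("peg",len(q),"dir az",np.degrees(np.arctan2(a[1],a[0])),"tilt",np.degrees(np.arccos(a[2])),"max z",q[:,2].max(), "tip px pts",q[q[:,2]>q[:,2].max()-.006].mean(0)); v=c-AX; print(" az of mean",np.degrees(np.arctan2(v[1],v[0])),c)
rows(np.array([.434,.185,.023]),tool(105,t=0,ysign=-1)[0],6,0.05)
```

```text
t 10.93 tcp [0.432  0.1861 0.1523] F tool [-1.   1.1 -0.2] open 0.0893 grasp az 123.05 r 0.2714 z 0.1711
tool az -80.81 tilt 0.24
side cup 373 ((0.43468528985977173, 0.1865493357181549), 0.030412044376134872)
peg 388 dir az 108.32152321522324 tilt 32.07520249711026 max z 0.22319117727771143 tip px pts [0.56113847 0.03941473 0.21923476]
 az of mean 99.57340161639891 [0.56923605 0.02232043 0.19040469]
top cup 80 ((0.44474852085113525, 0.17217601835727692), 0.021016718819737434)
peg 295 dir az 99.84629354347842 tilt 33.821619772321704 max z 0.22570390508219784 tip px pts [0.55757572 0.03918283 0.22139636]
 az of mean 107.68053057929923 [0.55947314 0.0228947  0.19647103]
[[[-0.0002,0.0009,0.0211],[-0.0012,-0.0007,0.0008],0.05],[[-0.0002,0.0008,0.0212],[-0.0012,-0.0007,0.0008],0.05],[[-0.0002,0.0008,0.0211],[-0.0012,-0.0007,0.0009],0.05],[[-0.0002,0.0008,0.0212],[-0.0012,-0.0007,0.0008],0.05],[[-0.0002,0.0007,0.0211],[-0.0012,-0.0007,0.0008],0.05],[[-0.0001,0.0008,0.0212],[-0.0012,-0.0007,0.0008],0.05]]
```

>>> arm_command(steps=[[[0,0.001,0.021],[-0.001,-0.0005,0.001],0.05],[[0,0.001,0.021],[-0.001,-0.0005,0.001],0.05],[[0,0.001,0.021],[-0.001,-0.0005,0.001],0.05],[[0,0.001,0.021],[-0.001,-0.0005,0.001],0.05],[[0,0.0005,0.021],[-0.001,-0.0005,0.001],0.05],[[0,0,0.0215],[-0.001,-0.0005,0.001],0.05],[[0,0,0],[0,0,0],0.05]])

```text
time: 11.62
ee_pos: [0.437, 0.1868, 0.0265]
eef_rot: [0.61, 0.792, 0.002, 0.001]
ft_force: [-1.1, -1.1, -0.6]
opening: 0.0894
```

>>> arm_command(steps=[[[0,0,0],[0,0,0],0.5],[[0,0,0],[0,0,0],0.5],[[0,0,0],[0,0,0],0.5],[[0,0,0],[0,0,0],0.5],[[0,0,0],[0,0,0],0.5],[[0,0,0],[0,0,0],0.5]], newtons=25)

```text
time: 12.12
ee_pos: [0.4387, 0.1873, 0.0291]
eef_rot: [0.61, 0.792, 0.003, 0.002]
ft_force: [-3.5, -1.2, 14.4]
opening: 0.0608
```

Run:
```python
from h import *
s,r=status()
```

```text
t 12.12 tcp [0.4387 0.1873 0.0291] F tool [ -0.2  -3.6 -14.5] open 0.0608 grasp az 121.74 r 0.2689 z 0.0479
tool az -161.83 tilt 0.48
```

>>> arm_command(steps=[[[0,0,-0.003],[0,0,0],0.5],[[0,0,0],[0,0,0],0.6],[[0,0,-0.015],[0,0,0],0.6],[[0,0,-0.03],[0,0,0],0.6],[[0,0,-0.04],[0,0,0],0.6],[[0,0,-0.04],[0,0,0],0.6],[[0,0,-0.04],[0,0,0],0.6],[[0,0,0],[0,0,0],0.6]], newtons=30)

```text
time: 12.78
ee_pos: [0.4397, 0.1886, 0.2029]
eef_rot: [0.61, 0.792, 0.007, 0.005]
ft_force: [1.0, 1.1, -0.5]
opening: 0.0605
```

Run:
```python
from h import *
L=[]
for n in("side","top"):
    p,d,m=cam(n); s,r=status(); P=cloud(m,d); x,y,z=np.moveaxis(P,2,0); t=s["ee_pos"]
    k=(np.hypot(x-t[0],y-t[1])<.045)&(p.mean(2)>120)&(z<t[2]+.06)&(z>t[2]-.06); q=P[k]
    print(n,k.sum(), (q.max(0)-t).round(4),(q.min(0)-t).round(4), "top med dz",np.percentile(q[:,2]-t[2],[50,90,98]).round(4))
    c=proj(m,t)[0].astype(int); im=cv2.resize(p[max(c[1]-60,0):c[1]+60,c[0]-78:c[0]+78],(400,308),interpolation=cv2.INTER_CUBIC); L.append(np.clip(im*1.4,0,255).astype(np.uint8))
cv2.imwrite("pics/lift5.png",np.hstack(L))
```

```text
t 12.83 tcp [0.4389 0.1875 0.1998] F tool [-0.3 -0.   0.7] open 0.0602 grasp az 121.68 r 0.269 z 0.2186
tool az -163.67 tilt 0.8
side 55 [0.0135 0.0062 0.0442] [-0.0048 -0.0168  0.0382] top med dz [0.0408 0.0421 0.0434]
t 12.88 tcp [0.4379 0.1867 0.1975] F tool [ 1.  -0.   1.9] open 0.0603 grasp az 121.95 r 0.2689 z 0.2163
tool az -164.4 tilt 0.61
top 4 [ 0.0153 -0.0154  0.0437] [ 0.0134 -0.0178  0.0411] top med dz [0.0417 0.0431 0.0435]
```

View pics/lift5.png

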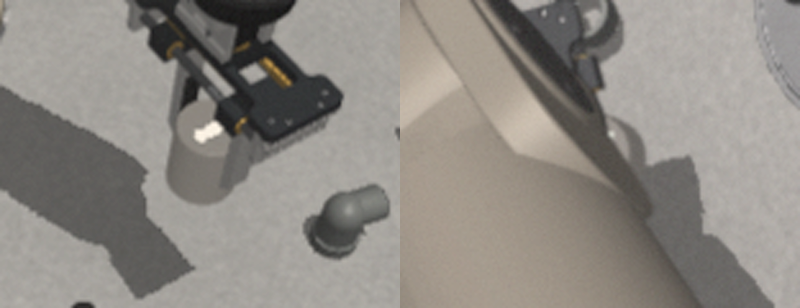

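The cup is held upright and centred between the fingers (side crop about (205,150)). Its top reads about 39 mm behind the TCP, so the inner floor is about 34 mm behind.

Run:
```python
from h import *
s,r=status(); Rt,k,o=tool(104.5,ysign=-1); tip=AX+o*.09+[0,0,.22]; print(tip,k)
a=rows(tip+k*(.085-.034),Rt,10,0.6)
```

```text
t 12.88 tcp [0.4379 0.1867 0.1975] F tool [ 1.  -0.   1.9] open 0.0603 grasp az 121.95 r 0.2689 z 0.2163
tool az -164.4 tilt 0.61
[0.5574658  0.04563329 0.22      ] [-0.12519     0.48407382  0.8660254 ]
[[[-0.0141,0.008,-0.0066],[0.0012,-0.0524,0.0002],0.6],[[-0.0145,0.0081,-0.0058],[0.0011,-0.0524,0.0001],0.6],[[-0.0147,0.008,-0.0051],[0.0012,-0.0523,0.0002],0.6],[[-0.015,0.0081,-0.0043],[0.0011,-0.0524,0.0002],0.6],[[-0.0152,0.008,-0.0036],[0.0012,-0.0524,0.0002],0.6],[[-0.0154,0.008,-0.0027],[0.0012,-0.0524,0.0001],0.6],[[-0.0155,0.0081,-0.0019],[0.0011,-0.0523,0.0002],0.6],[[-0.0155,0.008,-0.0012],[0.0012,-0.0524,0.0002],0.6]]
[[[-0.0156,0.0081,-0.0003],[0.0012,-0.0524,0.0002],0.6],[[-0.0156,0.008,0.0004],[0.0011,-0.0524,0.0001],0.6]]
```

>>> arm_command(steps=[[[-0.014,0.008,-0.0065],[0.001,-0.0525,0],0.6],[[-0.0145,0.008,-0.006],[0.001,-0.0525,0],0.6],[[-0.0145,0.008,-0.005],[0.001,-0.0525,0],0.6],[[-0.015,0.008,-0.0045],[0.001,-0.0525,0],0.6],[[-0.015,0.008,-0.0035],[0.001,-0.0525,0],0.6],[[-0.0155,0.008,-0.0025],[0.001,-0.0525,0],0.6],[[-0.0155,0.008,-0.002],[0.001,-0.0525,0],0.6],[[-0.0155,0.008,-0.001],[0.001,-0.0525,0],0.6]])

```text
time: 13.55
ee_pos: [0.5276, 0.0934, 0.2477]
eef_rot: [0.597, 0.775, -0.129, 0.165]
ft_force: [-0.8, -0.1, -0.5]
opening: 0.0604
```

>>> arm_command(steps=[[[-0.0155,0.008,0],[0.001,-0.0525,0],0.6],[[-0.0155,0.008,0.0005],[0.001,-0.0525,0],0.6],[[0,0,0],[0,0,0],0.6]])

```text
time: 13.8
ee_pos: [0.5507, 0.0701, 0.2602]
eef_rot: [0.589, 0.765, -0.161, 0.205]
ft_force: [-0.7, -0.9, -1.7]
opening: 0.0604
```

Run:
```python
from h import *
Rt,k,o=tool(104.5,ysign=-1); tip=AX+o*.09+[0,0,.22]; L=[]
for n in("side","top"):
    p,d,m=cam(n); s,r=status(); t=s["ee_pos"]; kk=-r.apply([0,0,1]); f=2.8
    c=proj(m,t)[0].astype(int); c=np.clip(c,[72,55],[568,425]); im=cv2.resize(p[c[1]-55:c[1]+55,c[0]-71:c[0]+71],(400,308),interpolation=cv2.INTER_CUBIC); im=np.clip(im*1.6,0,255).astype(np.uint8)
    def pt(X): return tuple(((proj(m,X)[0]-c+[71,55])*f).astype(int).tolist())
    cv2.line(im,pt(tip),pt(tip-k*.1),(0,0,255),1); cv2.line(im,pt(t-kk*.029),pt(t+kk*.039),(0,255,0),1)
    L.append(im)
    # tip by depth
    P=cloud(m,d); x,y,z=np.moveaxis(P,2,0); w=(p.mean(2)<55)&(np.hypot(x-.5566,y-.0454)<.05)&(z>.14)&(z<.24); q=P[w]; print(n,len(q),q.mean(0) if len(q) else 0)
rows(tip+k*(.040-.034),Rt,4,0.6); print((tip-k*.034-t)@np.c_[r.as_matrix()])
cv2.imwrite("pics/pre6.png",np.hstack(L))
```

```text
t 13.85 tcp [0.5498 0.0711 0.2599] F tool [ 0.3 -0.6  0.4] open 0.0605 grasp az 104.97 r 0.126 z 0.2762
tool az 104.21 tilt 29.98
side 399 [0.5693681  0.02172412 0.18929045]
t 13.9 tcp [0.5494 0.0714 0.2601] F tool [ 0.6 -0.4  1.1] open 0.0607 grasp az 105.11 r 0.1264 z 0.2764
tool az 104.25 tilt 29.92
top 194 [0.56077495 0.01431589 0.18500745]
[[[-0.0009,0.0004,0.0106],[-0.0005,-0.0004,0.0014],0.6],[[-0.0008,0.0003,0.0105],[-0.0006,-0.0003,0.0014],0.6],[[-0.0009,0.0004,0.0106],[-0.0005,-0.0004,0.0014],0.6],[[-0.0008,0.0003,0.0105],[-0.0006,-0.0004,0.0015],0.6]]
[-0.00348168  0.00154042  0.08220418]
```

View pics/pre6.png

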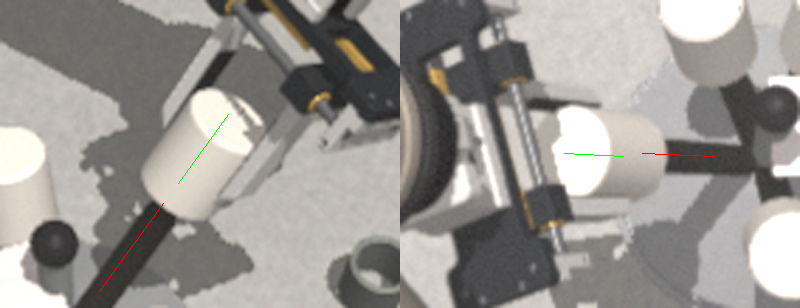

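In the side crop the peg axis runs about 10 px (about 5 mm) right of the cup axis. In the top crop they're nearly collinear, so I'll trim by 4 mm in y as I feed in.

>>> arm_command(steps=[[[-0.0015,0.002,0.005],[-0.0005,0,0.0015],0.6],[[-0.0015,0.002,0.008],[-0.0005,0,0.0015],0.6],[[0,0,0.01],[-0.0005,0,0.0015],0.6],[[0,0,0.01],[-0.0005,0,0.0015],0.6]])

```text
time: 14.23
ee_pos: [0.5588, 0.0524, 0.2338]
eef_rot: [0.592, 0.763, -0.158, 0.205]
ft_force: [-0.9, 0.3, -1.0]
opening: 0.0604
```

>>> arm_command(steps=[[[0,0,0.012],[0,0,0],0.6],[[0,0,0.012],[0,0,0],0.6],[[0,0,0.01],[0,0,0],0.6]])

```text
time: 14.48
ee_pos: [0.5629, 0.0358, 0.2039]
eef_rot: [0.592, 0.763, -0.158, 0.205]
ft_force: [0.4, -0.4, 0.0]
opening: 0.0606
```

Run:
```python
from h import *
Rt,k,o=tool(104.5,ysign=-1); tip=AX+o*.09+[0,0,.22]
s,r=status(); print((tip-k*.034-s["ee_pos"])@r.as_matrix())
```

```text
t 14.48 tcp [0.5629 0.0358 0.2039] F tool [-0.4  0.3  0.2] open 0.0606 grasp az 102.7 r 0.0886 z 0.2201
tool az 104.55 tilt 30.03
[ 0.00133883 -0.00280451  0.01458373]
```

No contact so far. 14.6 mm is expected to remain, so I'll use small steps and watch the force.

>>> arm_command(steps=[[[0,0,0.005],[0,0,0],0.6],[[0,0,0.004],[0,0,0],0.6],[[0,0,0],[0,0,0],0.6]])

```text
time: 14.73
ee_pos: [0.5641, 0.0321, 0.1969]
eef_rot: [0.592, 0.763, -0.158, 0.205]
ft_force: [0.2, -1.4, -0.8]
opening: 0.06
```

>>> arm_command(steps=[[[0,0,0.002],[0,0,0],0.6],[[0,0,0.001],[0,0,0],0.6],[[0,0,0],[0,0,0],0.6]])

```text
time: 14.98
ee_pos: [0.5648, 0.0313, 0.1952]
eef_rot: [0.592, 0.763, -0.158, 0.206]
ft_force: [-0.0, 0.0, -0.3]
opening: 0.0606
```

Run:
```python
from h import *
Rt,k,o=tool(104.5,ysign=-1); tip=AX+o*.09+[0,0,.22]
s,r=status(); print((tip-k*.034-s["ee_pos"])@r.as_matrix())
```

```text
t 14.98 tcp [0.5648 0.0313 0.1952] F tool [0.2 0.  0.2] open 0.0606 grasp az 102.15 r 0.0838 z 0.2114
tool az 104.73 tilt 30.03
[ 0.00117718 -0.00347763  0.00462723]
```

>>> arm_command(steps=[[[0,0,0.0015],[0,0,0],0.6],[[0,0,0.0015],[0,0,0],0.6],[[0,0,0],[0,0,0],0.6]])

```text
time: 15.23
ee_pos: [0.565, 0.0295, 0.1922]
eef_rot: [0.592, 0.763, -0.158, 0.205]
ft_force: [-0.4, 0.6, 0.2]
opening: 0.0605
```

>>> arm_command(steps=[[[0,0,0.001],[0,0,0],0.6],[[0,0,0.001],[0,0,0],0.6],[[0,0,0],[0,0,0],0.6]])

```text
time: 15.48
ee_pos: [0.5657, 0.0293, 0.1913]
eef_rot: [0.592, 0.763, -0.157, 0.206]
ft_force: [-0.6, 3.4, 6.9]
opening: 0.0605
```

Run:
```python
from h import *
Rt,k,o=tool(104.5,ysign=-1); tip=AX+o*.09+[0,0,.22]
s,r=status(); print((tip-k*.034-s["ee_pos"])@r.as_matrix())
```

```text
t 15.48 tcp [0.5657 0.0293 0.1913] F tool [-0.5  0.3 -7.7] open 0.0605 grasp az 101.78 r 0.0816 z 0.2076
tool az 104.85 tilt 30.02
[ 0.00114219 -0.00393064  0.00022037]
```

Contact came within 0.3 mm of the prediction (7.7 N axial). I'll relieve it, open, and retreat along the peg axis.

>>> arm_command(steps=[[[0,0,-0.001],[0,0,0],0.6],[[0,0,0],[0,0,0],0.3],[[0,0,0],[0,0,0],0.2],[[0,0,0],[0,0,0],0.1],[[0,0,0],[0,0,0],0.05]])

```text
time: 15.9
ee_pos: [0.5651, 0.0291, 0.1914]
eef_rot: [0.592, 0.763, -0.158, 0.205]
ft_force: [0.5, -0.4, 0.1]
opening: 0.0824
```

>>> arm_command(steps=[[[0,0,-0.005],[0,0,0],0.05],[[0,0,-0.01],[0,0,0],0.05],[[0,0,-0.02],[0,0,0],0.05],[[0,0,-0.03],[0,0,0],0.05],[[0,0,-0.035],[0,0,0],0.05],[[0,0,-0.035],[0,0,0],0.05]])

```text
time: 16.4
ee_pos: [0.5473, 0.0956, 0.3104]
eef_rot: [0.592, 0.763, -0.158, 0.205]
ft_force: [0.9, 1.2, 0.5]
opening: 0.0896
```

Run:
```python
from h import *
status(); cowl(); L=[]
for n in("side","top"):
    p,d,m=cam(n); c=proj(m,AX+[0,0,.15])[0].astype(int); f=400/200
    L.append(np.clip(cv2.resize(p[c[1]-80:c[1]+80,c[0]-100:c[0]+100],(400,320),interpolation=cv2.INTER_CUBIC)*1.4,0,255).astype(np.uint8))
cv2.imwrite("pics/hung7.png",np.hstack(L))
```

```text
t 16.4 tcp [0.5473 0.0956 0.3104] F tool [ 0.6  1.2 -0.9] open 0.0896 grasp az 103.51 r 0.1503 z 0.3266
tool az 104.66 tilt 30.0
side cowl [581.7 -92.6] [ 71.  107.4] ang mod 90 0.44
top cowl [580.8 -93.3] [107.1  74.1] ang mod 90 89.68
```

View pics/hung7.png

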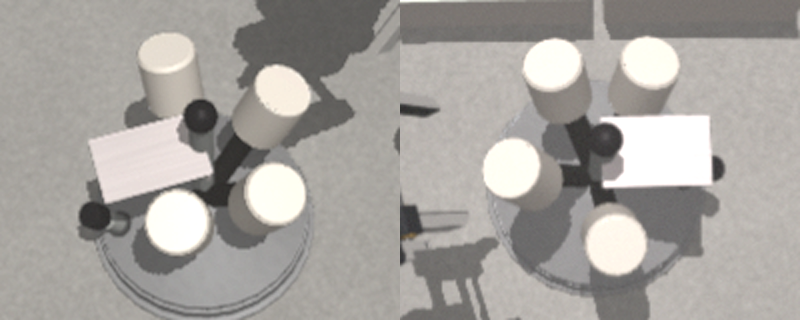

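The loose cup hangs on the peg (side crop (270,105), top crop (520,175)), like its neighbours. I'll retreat further and run final checks.

>>> arm_command(steps=[[[0,0,-0.035],[0,0,0],0.05],[[0,0,-0.035],[0,0,0],0.05],[[0,0,-0.03],[0,0,0],0.05],[[0,0,0],[0,0,0],0.05],[[0,0,0],[0,0,0],0.05],[[0,0,0],[0,0,0],0.05]])

```text
time: 17.1
ee_pos: [0.5353, 0.1419, 0.3937]
eef_rot: [0.592, 0.763, -0.159, 0.205]
ft_force: [0.1, -0.0, -0.8]
opening: 0.0891
```

Run:
```python
from h import *
status(); cowl(); Rt,k,o=tool(104.9); tip=AX+o*.09+[0,0,.22]
for n in("side","top"):
    p,d,m=cam(n); P=cloud(m,d); x,y,z=np.moveaxis(P,2,0)
    for az in(104.9,180,31,-18):
        a=np.radians(az); c=AX[:2]+.1*np.array([np.cos(a),np.sin(a)]); w=(np.hypot(x-c[0],y-c[1])<.045)&(p.mean(2)>110)&(z>.12)&(z<.29); q=P[w]
        if len(q)>20: print(n,az,"cup max z",np.percentile(q[:,2],98).round(4),"hi pts",q[q[:,2]>np.percentile(q[:,2],60)].mean(0).round(4),len(q))
    w=(p.mean(2)<60)&(z>.07)&(z<.135)&(y<-.135)&(np.hypot(x-.58,y+.0415)<.16); print(n,"knob hi",np.sort(z[w])[-6:].round(4),"min y",y[w].min().round(4))
    rr=np.hypot(x-.58,y+.0415); w=(z>.012)&(z<.13)&(rr>.15)&(x>.2)&(x<.66)&(abs(y)<.5)
    N,L,S,C=cv2.connectedComponentsWithStats(np.uint8(w))
    for i in range(1,N):
        if 80<S[i,4]<1500: q=P[L==i]; h=q[:,2].max(); t=q[q[:,2]>h-.006]; print(" obj h",h.round(3),np.round(cv2.minEnclosingCircle(t[:,:2].astype(np.float32))[0],4))
```

```text
t 17.1 tcp [0.5353 0.1419 0.3937] F tool [0.4 0.1 0.7] open 0.0891 grasp az 103.74 r 0.1982 z 0.41
tool az 104.46 tilt 30.07
side cowl [581.8 -92.6] [ 70.2 107.5] ang mod 90 0.21
top cowl [578.9 -93.4] [ 69.9 107. ] ang mod 90 0.09
side 104.9 cup max z 0.2321 hi pts [0.563  0.0322 0.2285] 591
side 180 cup max z 0.2323 hi pts [ 0.5027 -0.0492  0.2285] 712
side 31 cup max z 0.2329 hi pts [ 0.6519 -0.002   0.2292] 772
side -18 cup max z 0.2326 hi pts [ 0.6526 -0.0804  0.2291] 799
side knob hi [0.1079 0.1082 0.1082 0.1083 0.1088 0.1097] min y -0.1746
 obj h 0.069 [0.4419 0.3683]
 obj h 0.058 [0.5776 0.2373]
 obj h 0.103 [0.656  0.3728]
 obj h 0.021 [ 0.4152 -0.3526]
 obj h 0.037 [ 0.5333 -0.4206]
top 104.9 cup max z 0.2342 hi pts [0.5586 0.0318 0.2304] 703
top 180 cup max z 0.2349 hi pts [ 0.4979 -0.0487  0.2307] 866
top 31 cup max z 0.2345 hi pts [ 0.6473 -0.0014  0.2311] 646
top -18 cup max z 0.2346 hi pts [ 0.6481 -0.0792  0.2313] 590
top knob hi [0.1053 0.1054 0.1063 0.1066 0.1066 0.1087] min y -0.1744
 obj h 0.059 [0.5726 0.2372]
 obj h 0.039 [ 0.5287 -0.4189]
 obj h 0.105 [0.5261 0.4896]
 obj h 0.071 [0.439  0.3687]
 obj h 0.025 [ 0.4117 -0.3508]
```

```bash
python3 -c "
from h import *
arm.close_job(); print(arm.observe()['time'])"
```

```text
the job is handed in; nothing more can be done
the job is handed in; nothing more can be done
```

The stand is locked in its next hole with the loose trap cup hanging on the empty peg. I handed the job in at about 17 s of the 61 s allowed.

**Stand:** I pulled the plunger clear (about 12 N) and turned the stand about 21° counterclockwise, past the parking groove. I then let the pin ride and pushed the knob round until it was blocked at about 38–39° from the start. An extra nudge at 13 N did not move the stand. Afterwards the knob's highest point read about 0.109 m, against 0.110 m expected when home and 0.121 m when riding.

**Cup:** I slid it mouth-down along the peg until its floor touched the tip, within 0.3 mm of where I expected, then let go and backed off. It then read the same height as the three fixed cups, to within 1 mm.

**Other fittings:** the coupling, elbow, tape and tee read within about 4 mm of their starting positions in both views, which is about the measuring noise. The tin showed the same in the side view; in the last top view it was not picked out as a separate object.

**Discrepancies:**
- The stand's angle drifted about 0.8° clockwise after the push, which is within the pin's 1.4° of play.
- The cup grip sat about 6 mm higher than planned, with a brief 14 N press on closing; I allowed for the height when placing it.
- I did not test the lock in the clockwise direction.

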